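# Thread the spindle through the wire-reel stand

## Robot

A 6-joint arm with a two-finger parallel gripper is mounted at the origin on a cart in front of the work surface, level with it; the furniture and walls round the work are solid. World frame = base frame: x ahead of the robot, y to its left, z up, the work surface at z = 0. Lengths are in m, angles in rad, forces in N, time in s.
With the tool pointing down it reaches from about 0.3 to 0.85 m from the base axis. Payload 5.4 kg.
Tool frame: the origin (TCP) lies midway between the tips of the shut fingers; the grasp point (between the pads) lies 19 mm behind it; z points along the fingers, y is the line along which they close (so a half turn about z gives the same grasp; the last joint's range is limited). The gripper opens to 85 mm and grips with 20 to 120 N. Pads are 22 mm wide; open, the fingers measure 114 mm over their backs; the gripper's body (76 mm by 85 mm) begins 54 mm behind the grasp point. The pads swing forward as they close: fully open they stand 13 mm farther back than shut.
Start: joints at [0.976, 0.158, 1.597, -0, 1.386, -0.21], TCP at [0.216, 0.533, 0.231] pointing down, gripper open.
Joint ranges: [-2.91, 2.91], [-0.94, 2.29], [0.18, 2.7], [-1.29, 4.43], [0.17, 2.64], [-3, 3]. Speed limits (rad/s): [2.57, 2.57, 3.14, 3.14, 3.14, 3.14].

## Interface

Orientations are given as a 3x3 rotation matrix whose columns are the frame's x, y, z axes.
In Python, from station import ctrl, eyes, order gives the robot as it stands. The module is installed in compiled form; this text tells all that it offers.
- The arm moves only by the tool arm_command, never from a script. Its argument "moves" is a list of rows, each a list of 7 numbers: the shift along the tool's x, y, z scaled (see below), then the turn, a rotation vector about the tool's x, y, z scaled (see below), then the closure, from 0 (fully open) to 1 (shut). In form: [[x, y, z, wx, wy, wz, grip], ...]. A call has exactly 8 rows; each row shifts and turns the commanded pose from where the row before left it, along the tool's axes as they then stand; what a row does not reach is not made up. The controller multiplies each number of a shift by 500 mm and each number of a turn by 5 degrees. A row lasts 1/12 s, in which the tool goes at most 41.7 mm and 7.16 degrees, less where a joint would pass 70% of its speed; a pose out of reach is approached as far as the arm can. A call with a number of a shift or a turn outside -1 to 1 is refused whole. A call with a gripper value outside its range is refused whole. The fingers move at their own pace and stop on an object; "force" is the grip in N (left out, the last holds). Time passes only in rows, so rows that do not move let the fingers close, or fill a call up. It gives the time, the measured TCP pose, the force, the opening and the grip force at its end, in the units of the state.
- ctrl.sense(): the state, without advancing time (a new reading comes with each control period).
- eyes.grab_frame(name): name is "scene" or "top"; returns (picture, depth): 480x640x3 uint8, red, green, blue; 480x640 float32, m along the optical axis (not along the pixel's ray), 0 where there is no reading.
- eyes.camera_info(name): a dict with "camera_matrix" (3x3 intrinsics, pixels), "rvec" (rotation vector, rad) and "tvec" (3), from world to camera coordinates, as OpenCV has them. Camera axes: x right, y down, z forward; pixel columns grow to the right and rows downward; lengths in m; the calibration is good to about 2 mm. A picture is of the moment at which its call begins. camera_info takes no time and is no camera call.
- order.finish_job(): hands the job in; it is judged then, once.
The state is a dict: "time_s": time; "q": joint angles; "joint_vel": joint speeds; "tau": joint torques, N m; "tool_pos": TCP position; "tool_rot": TCP orientation; "wrist_force": force on the tool from outside, world axes, zero at the start; "moment": the same for the moment, N m; "gripper_width": finger opening in m; "grasp_force": force on a finger pad.
Only numpy, scipy, OpenCV 4.12 (cv2) and the standard library are available. Lean on these libraries where they do the work, as an engineer would, in place of code of your own. Each camera call takes 0.05 s, during which the arm holds its last target. There are 200 camera calls.

## Task

Take the spindle from its wooden rest and slide it, nose first, through the near upright of the reel stand, the wire reel and the far upright, until its nose has pushed the drag plunger behind them in by about 5 mm. The stand's parts are adjustable, so feel your way gently and never force them; then let go and leave the spindle lying in the stand, without disturbing the things around.

Things in the scene. Friction and masses are not known exactly. Their poses are not given: they have to be found in the camera images.
- spindle_grip (a point): Centre of the black flat-sided grip (16 mm wide x, 44 long y, 22 high z) at the end of the spindle, a steel rod of 10 mm diameter, 100 g. The rod leaves the grip toward its -y. At the start it lies level in a notched wooden rest, axis 45 mm above the work surface, the grip overhanging the rest (nearer post 28 mm from this point).
- spindle_nose (a point): Tip of the spindle's nose, on its axis, 172 mm from the grip's centre along -y; the last 12 mm of the rod taper to a flat tip of 6 mm diameter. Same axes as the grip.
- stand: Reel stand, fixed; wooden base 100 (x) by 190 mm (y from +60 to -130), 10 mm thick. Origin on the work surface under the reel's middle, z up. The spindle's axis in it is level, along the stand's y, 60 mm up; the spindle goes in from the +y side, moving to -y. Spindle against stand over 25 N, or hand against stand over 5 N, is forcing it.
- stand_entry (a point): Point of the base frame 60 mm up at the outer face of the near upright (y +42 mm). Two uprights (58 wide, 12 thick, top at 90 mm), faces at y +42/+30 and -30/-42 mm, 13 mm bores. They ride on a carriage that slides sideways (x) with 2 N friction and starts up to 12 mm either side: the bore is NOT exactly here. A tip within 3 mm of its centre enters; the taper then draws the carriage into line.
- stand_mid (a point): Point of the base frame 60 mm above the work surface at y 0, where the reel is. The reel (56 mm diameter, 34 wide, 14 mm bore, 120 g) stays between the uprights on the same carriage, 3 mm low, and is lifted by the rod as it passes.
- stand_tail (a point): Point of the base frame 60 mm up at y -70 mm. Around here, on the same carriage, a grey tailstock carries the drag plunger on the spindle's axis; the plunger's face (18 mm disc) starts anywhere from y -60 to -80 mm and is not measured: feel for it.
- plunger (a joint): Drag plunger: 0 m as it starts (fully out), grows as the spindle's nose pushes it toward -y of the stand; stays where it is left; moves at about 7 N of push, and bottoms hard at 0.012 m. Wanted: about 0.005.
- rest: Wooden rest of the spindle, fixed; origin on the work surface, 95 mm from the middle of the spindle's grip; 44 x 136 mm, 52 mm high, its two notched posts at y +62 and -50 mm.
- multimeter: Bystander: black multimeter 145 x 89 x 46 mm lying at the front right; origin under its centre.
- mug: Bystander: mug, 80 mm diameter, 94 mm high, at the right; origin under its centre.
- tape_roll: Bystander: roll of tape, 65 mm diameter, 19 mm high, lying at the back left; origin under its centre.
- flux_bottle: Bystander: white dropper bottle with blue cap, 35 mm diameter, 98 mm high, at the back right; origin under its centre.

How it is judged:
By the outcome, as a careful person would: the job done as asked, in the order asked, and still so for the second after the job is handed in, with the robot touching nothing.
It also fails if it takes over 67 s, if anything falls off the work surface, if the arm or the gripper's body presses on something with over 40 N, if the wrist force passes 120 N, or if a joint passes its speed limit or range.

## Working session

There is one attempt and no reset: what is moved stays moved. The work goes in short steps, Python scripts to look and compute and a tool call to move; the robot and the scene stay as the last step left them, time stands still between calls to the robot, and variables do not carry over. Pictures are saved under pics/ and viewed, at most 10 in all, crops included, and the job is handed in when it is done.

Besides the shell and the picture viewer there is one more tool, called as name(argument=value, ...), one argument or row to a line, values as JSON. arm_command: Moves the arm, as the interface text tells. Its arguments: {"type":"object","properties":{"moves":{"type":"array","items":{"type":"array","items":{"type":"number"}}},"force":{"type":"number"}},"required":["moves"]}

```bash
mkdir -p pics; cat > h.py <<'E'
import numpy as np, cv2
from station import ctrl, eyes, order
def grab(n,f=None):
    p,d=eyes.grab_frame(n); np.savez('%s.npz'%n,p=p,d=d)
    if f: cv2.imwrite('pics/'+f,p[:,:,::-1])
    return p,d
def cam(n):
    c=eyes.camera_info(n); K=np.array(c['camera_matrix']); R,_=cv2.Rodrigues(np.array(c['rvec'])); return K,R,np.array(c['tvec']).ravel()
def world(n,u,v,d):
    K,R,t=cam(n); return R.T@(np.linalg.inv(K)@np.array([u,v,1.])*d-t)
def onplane(n,u,v,z):
    K,R,t=cam(n); o=-R.T@t; r=R.T@np.linalg.inv(K)@np.array([u,v,1.]); return o+r*(z-o[2])/r[2]
def cloud(n,d):
    K,R,t=cam(n); v,u=np.mgrid[:480,:640]; P=np.stack([u,v,np.ones_like(u)],-1)@np.linalg.inv(K).T*d[...,None]-t
    return P@R
E
python3 - <<'E'
from h import *
for n in('scene','top'):
    grab(n,n+'0.png'); K,R,t=cam(n); print(n,K[0,0],-R.T@t)
print(ctrl.sense())
E
```

```text
scene 488.5506855019441 [0.5992391  0.51134986 1.07233366]
top 456.14404686076097 [ 0.41452369 -0.06018808  1.10526053]
{'time_s': 0.1, 'q': array([ 9.75857951e-01,  1.59003774e-01,  1.59814563e+00, -5.95454441e-06,
        1.38623081e+00, -2.10127166e-01]), 'joint_vel': array([ 0.00066276, -0.00041737, -0.00344061, -0.00219318,  0.00138487,
        0.00068517]), 'tau': array([-1.20439949e-03, -3.96991789e+01, -3.32338428e+01, -4.12791842e-04,
        4.22306650e-03, -4.12412794e-05]), 'tool_pos': array([0.21555632, 0.53245461, 0.23038571]), 'tool_rot': array([[-9.26869547e-01,  3.75382271e-01, -9.97000651e-04],
       [ 3.75383415e-01,  9.26868432e-01, -1.48370236e-03],
       [ 3.67132870e-04, -1.74945604e-03, -9.99998402e-01]]), 'wrist_force': array([0.61059224, 0.56015679, 0.3311161 ]), 'moment': array([ 0.01499718, -0.05821351,  0.01428578]), 'grasp_force': 0.0, 'gripper_width': 0.08518858896272435}
```

View pics/scene0.png

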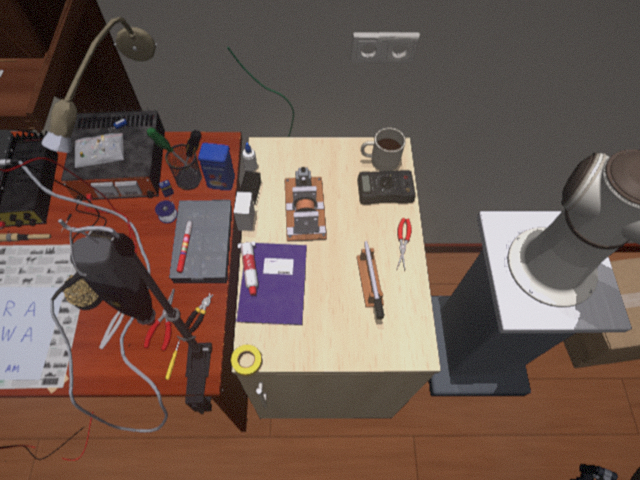

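View pics/top0.png

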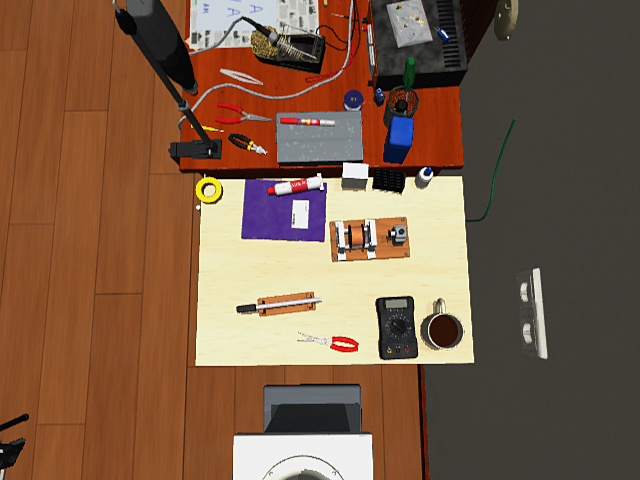

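The top view shows the spindle with its grip at about (246,309) and nose at about (321,300). The stand sits at (331-410, 218-262), with the near upright at the left around (340,238) and the tailstock at about (398,234).

```bash
python3 - <<'E'
from h import *
p=np.load('top.npz')['p'];q=np.load('scene.npz')['p']
a=cv2.resize(p[205:325,230:420],None,fx=4.2,fy=4.2,interpolation=cv2.INTER_CUBIC)
cv2.imwrite('pics/t1.png',a[:,:,::-1])
d=np.load('top.npz')['d']; P=cloud('top',d)
def pr(n,m):
    Q=P[m]; print(n,len(Q),Q.mean(0).round(4),Q.min(0).round(4),Q.max(0).round(4))
sub=np.zeros((480,640),bool); sub[285:325,230:330]=1
Z=P[...,2]
m=sub&(p.max(-1)<70)&(Z>.03); pr('grip',m)
m2=sub&(Z>.03); pr('spindle all',m2)
Q=P[m2&(Z>.044)]
for ax in (P[m],P[m2&~m]):
    c=ax[:,:2].mean(0);_,_,V=np.linalg.svd(ax[:,:2]-c); print('axis',c,V[0],np.degrees(np.arctan2(V[0,0],V[0,1])))
s=np.zeros((480,640),bool); s[205:275,322:420]=1
pr('base',s&(Z>.005)&(Z<.016))
M=s&(abs(Z-.01)<.005); r=cv2.minAreaRect((P[M][:,:2]*1000).astype(np.float32)); print(r)
M=s&(abs(Z-.09)<.004); pr('tops',M)
T=P[M]; 
for k in (T[:,1]>np.median(T[:,1]),T[:,1]<=np.median(T[:,1])):
    print(cv2.minAreaRect((T[k][:,:2]*1000).astype(np.float32)), T[k].mean(0))
E
```

```text
grip 130 [0.4372 0.1146 0.0695] [ 0.4145 -0.0602  0.0302] [0.4532 0.1445 1.1053]
spindle all 529 [0.4435 0.0545 0.0735] [ 0.4145 -0.0602  0.0302] [0.4676 0.1476 1.1053]
axis [0.4371886  0.11459411] [0.02466859 0.99969568] 1.4135494039172711
axis [0.44551296 0.03496557] [-0.08342413  0.99651413] -4.785412468394075
base 1987 [ 0.5991 -0.1639  0.0095] [ 0.5319 -0.2848  0.005 ] [ 0.688  -0.0512  0.016 ]
((608.65673828125, -167.91943359375), (233.25137329101562, 156.11288452148438), 89.31622314453125)
tops 267 [ 0.6001 -0.1337  0.0891] [ 0.5699 -0.236   0.0861] [ 0.6313 -0.0885  0.0938]
((599.307861328125, -124.82752990722656), (58.150569915771484, 72.37608337402344), 0.8921013474464417) [ 0.59888307 -0.0972661   0.08913715]
((601.507568359375, -198.20480346679688), (75.35710144042969, 57.7593994140625), 88.42537689208984) [ 0.60123202 -0.16990299  0.08905242]
```

View pics/t1.png

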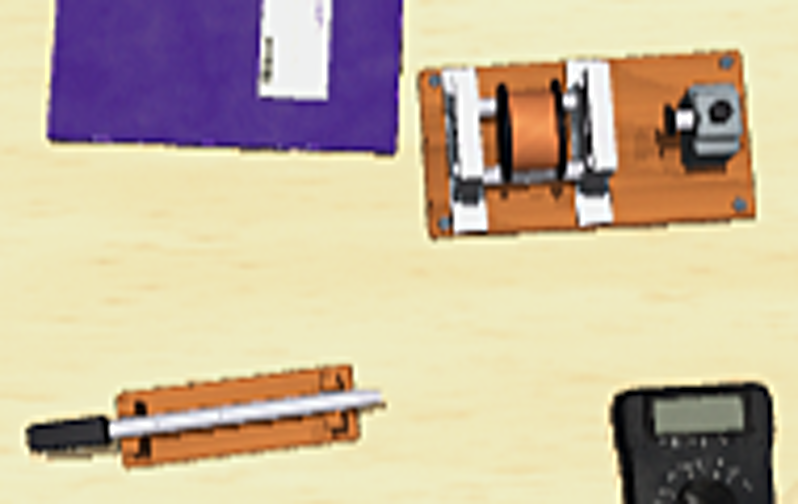

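The crop shows the spindle's rod from (112,430) to its nose at (383,399), and the grip from (28,438) to (108,432). The stand base corners are at about (420,72), (740,50), (755,213) and (430,238), and the plunger disc is at about (668,130).

```bash
cat > m.py <<'E'
from h import *
D=np.load('top.npz');p=D['p'];d=D['d'];P=cloud('top',d);Z=P[...,2]
def px(x,y): return (x+.5)/4.2-.5+230,(y+.5)/4.2-.5+205
W=[onplane('top',*px(*c),.01)[:2] for c in((420,72),(740,50),(755,213),(430,238))]
S=np.array([[50,60],[50,-130],[-50,-130],[-50,60]])/1000.
W=np.array(W); print(W.round(4))
a=S-S.mean(0);b=W-W.mean(0);U,s,V=np.linalg.svd(a.T@b);R=(U@V).T;t=W.mean(0)-R@S.mean(0)
print('stand R',R.round(4).tolist(),'origin',t,'deg',np.degrees(np.arctan2(R[1,0],R[0,0])),'res',((S@R.T+t-W)*1000).round(1).tolist())
s=np.zeros((480,640),bool); s[205:275,322:420]=1
L=(P[...,:2]-t)@R   # stand coords
for lo,hi in((.084,.094),(.04,.07)):
  for y0,y1 in((.025,.05),(-.05,-.022),(-.2,-.05)):
    m=s&(Z>lo)&(Z<hi)&(L[...,1]>y0)&(L[...,1]<y1); Q=L[m]
    if len(Q): print(lo,y0,len(Q),'x',np.percentile(Q[:,0],[0,3,50,97,100]).round(4),'y',np.percentile(Q[:,1],[0,3,50,97,100]).round(4), Z[m].mean())
n=np.array([onplane('top',*px(*c),z)[:2] for c,z in(((383,399),.047),((112,430),.05),((108,432),.056),((28,438),.056))]); print(n.round(4))
# rod top line
q=np.zeros((480,640),bool); q[290:320,258:325]=1
m=q&(Z>.0465)&(Z<.053)&(p.min(-1)>120)&(abs(p[...,0].astype(int)-p[...,2])<30); Q=P[m][:,:2]; c=Q.mean(0);V=np.linalg.svd(Q-c)[2][0]; print(len(Q),c,V,np.degrees(np.arctan2(V[0],-V[1])), 'along',np.percentile((Q-c)@V,[0,100]))
q[:]=0;q[295:325,230:262]=1;m=q&(Z>.05)&(Z<.06); Q=P[m]; print('griptop',len(Q),Q.mean(0),cv2.minAreaRect((Q[:,:2]*1000).astype(np.float32)))
E
python3 m.py
```

```text
[[ 0.6451 -0.0704]
 [ 0.6556 -0.2575]
 [ 0.5595 -0.2621]
 [ 0.5475 -0.0748]]
stand R [[0.9984, -0.0572], [0.0572, 0.9984]] origin [ 0.59992131 -0.13128007] deg 3.278199350350703 res [[1.3, 1.9], [1.7, -0.7], [-2.1, -1.8], [-0.9, 0.5]]
0.084 0.025 139 x [-0.0283 -0.0269  0.0001  0.0279  0.0301] y [0.0303 0.0307 0.0364 0.0422 0.0424] 0.08883468496416366
0.084 -0.05 140 x [-0.0288 -0.0274  0.0005  0.0276  0.0295] y [-0.0416 -0.0411 -0.0358 -0.0299 -0.0294] 0.0889261118944507
0.084 -0.2 14 x [-0.0053 -0.0052 -0.0024  0.002   0.0021] y [-0.1054 -0.1052 -0.1013 -0.0966 -0.096 ] 0.08582153827620873
0.04 0.025 17 x [-0.0288 -0.0286 -0.0277  0.0049  0.005 ] y [0.0323 0.0325 0.0418 0.0424 0.0424] 0.05126301490780085
0.04 -0.05 36 x [-0.0295 -0.0293 -0.0047  0.0204  0.0221] y [-0.0386 -0.0383 -0.0299 -0.0294 -0.0294] 0.053683771516308564
0.04 -0.2 146 x [-0.0205 -0.0201 -0.0042  0.0188  0.0205] y [-0.1141 -0.113  -0.0923 -0.075  -0.0746] 0.05974931202757816
[[ 0.4545 -0.0472]
 [ 0.4395  0.1009]
 [ 0.4383  0.1021]
 [ 0.4356  0.1455]]
191 [0.44766569 0.02839845] [ 0.11381173 -0.99350234] 6.535092061023061 along [-0.06966009  0.07447304]
griptop 155 [0.43761696 0.11941129 0.05391599] ((441.2918701171875, 118.27871704101562), (27.07161521911621, 57.38930130004883), 0.7365338206291199)
```

```bash
cat > plan.py <<'E'
import sys; from h import *
from scipy.spatial.transform import Rotation as Ro
def plan(pos,yaw,n):  # tool down, tool y axis at world angle yaw (deg); linear in n rows
    s=ctrl.sense(); R=s['tool_rot']; p=s['tool_pos']; y=np.radians(yaw)
    ty=np.array([np.cos(y),np.sin(y),0]); tz=np.array([0,0,-1.]); T=np.stack([np.cross(ty,tz),ty,tz],1)
    w=Ro.from_matrix(R.T@T).as_rotvec(); step=(np.array(pos)-p)/n
    print('t',s['time_s'],'pos',p.round(4),'wf',s['wrist_force'].round(1),'w',s['gripper_width'].round(4),'rotdeg',np.degrees(w).round(2),'step mm',(step*1000).round(1))
    for i in range(n):
        Ri=R@Ro.from_rotvec(w*i/n).as_matrix()
        print((Ri.T@step/.5).round(4).tolist()+(np.degrees(w)/n/5).round(3).tolist())
if __name__=='__main__':
    a=list(map(float,sys.argv[1:])); plan(a[:3],a[3],int(a[4]))
E
python3 plan.py .437 .1237 .13 6.5 16
```

```text
Traceback (most recent call last):
  File "plan.py", line 12, in <module>
    a=list(map(float,sys.argv[1:])); plan(a[:3],a[3],int(a[4]))
                                     ~~~~^^^^^^^^^^^^^^^^^^^^^^
  File "plan.py", line 7, in plan
    print('t',s['time_s'],'pos',p.round(4),'wf',s['wrist_force'].round(1),'w',s['gripper_width'].round(4),'rotdeg',np.degrees(w).round(2),'step mm',(step*1000).round(1))
                                                                              ^^^^^^^^^^^^^^^^^^^^^^^^
AttributeError: 'float' object has no attribute 'round'
```

```bash
sed -i "s/s\['gripper_width'\].round(4)/round(s['gripper_width'],4)/" plan.py; python3 plan.py .437 .1237 .13 6.5 16
```

```text
t 0.1 pos [0.2156 0.5325 0.2304] wf [0.6 0.6 0.3] w 0.0852 rotdeg [-1.000e-01  3.000e-02  6.145e+01] step mm [ 13.8 -25.5  -6.3]
[-0.0448, -0.0369, 0.0126, -0.001, 0.0, 0.768]
[-0.0472, -0.0339, 0.0126, -0.001, 0.0, 0.768]
[-0.0494, -0.0306, 0.0126, -0.001, 0.0, 0.768]
[-0.0513, -0.0272, 0.0126, -0.001, 0.0, 0.768]
[-0.053, -0.0238, 0.0126, -0.001, 0.0, 0.768]
[-0.0545, -0.0201, 0.0126, -0.001, 0.0, 0.768]
[-0.0557, -0.0165, 0.0126, -0.001, 0.0, 0.768]
[-0.0567, -0.0127, 0.0126, -0.001, 0.0, 0.768]
[-0.0574, -0.0089, 0.0126, -0.001, 0.0, 0.768]
[-0.0579, -0.005, 0.0126, -0.001, 0.0, 0.768]
[-0.0581, -0.0011, 0.0126, -0.001, 0.0, 0.768]
[-0.058, 0.0028, 0.0126, -0.001, 0.0, 0.768]
[-0.0577, 0.0067, 0.0126, -0.001, 0.0, 0.768]
[-0.0572, 0.0105, 0.0125, -0.001, 0.0, 0.768]
[-0.0563, 0.0143, 0.0125, -0.001, 0.0, 0.768]
[-0.0552, 0.0181, 0.0125, -0.001, 0.0, 0.768]
```

arm_command(
  moves=[
    [-0.045, -0.037, 0.0126, 0, 0, 0.768, 0],
    [-0.047, -0.034, 0.0126, 0, 0, 0.768, 0],
    [-0.049, -0.031, 0.0126, 0, 0, 0.768, 0],
    [-0.051, -0.027, 0.0126, 0, 0, 0.768, 0],
    [-0.053, -0.024, 0.0126, 0, 0, 0.768, 0],
    [-0.0545, -0.02, 0.0126, 0, 0, 0.768, 0],
    [-0.056, -0.0165, 0.0126, 0, 0, 0.768, 0],
    [-0.057, -0.013, 0.0126, 0, 0, 0.768, 0],
  ],
)

```text
time_s: 0.77
tool_pos: [0.3264, 0.3269, 0.1802]
tool_rot: [[-0.603, 0.798, -0.001], [0.798, 0.603, -0.0], [0.0, -0.001, -1.0]]
wrist_force: [0.4, -0.2, -0.9]
gripper_width: 0.0855
grasp_force: 0.0
```

arm_command(
  moves=[
    [-0.057, -0.009, 0.0126, 0, 0, 0.768, 0],
    [-0.058, -0.005, 0.0126, 0, 0, 0.768, 0],
    [-0.058, -0.001, 0.0126, 0, 0, 0.768, 0],
    [-0.058, 0.003, 0.0126, 0, 0, 0.768, 0],
    [-0.058, 0.007, 0.0126, 0, 0, 0.768, 0],
    [-0.057, 0.0105, 0.0126, 0, 0, 0.768, 0],
    [-0.056, 0.014, 0.0126, 0, 0, 0.768, 0],
    [-0.055, 0.018, 0.0126, 0, 0, 0.768, 0],
  ],
)

```text
time_s: 1.43
tool_pos: [0.437, 0.123, 0.1299]
tool_rot: [[-0.11, 0.994, -0.0], [0.994, 0.11, 0.0], [0.0, -0.0, -1.0]]
wrist_force: [0.3, 1.1, 0.4]
gripper_width: 0.0855
grasp_force: 0.0
```

```bash
python3 - <<'E'
from h import *
p,d=grab('scene')
K,R,t=cam('scene'); c=K@(R@np.array([.437,.1237,.05])+t); u,v=(c[:2]/c[2]).astype(int); print(u,v)
a=cv2.resize(p[v-60:v+50,u-70:u+70],None,fx=5,fy=5,interpolation=cv2.INTER_CUBIC); cv2.imwrite('pics/s1.png',a[:,:,::-1])
E
python3 plan.py .437 .1237 .026 6.5 6
```

```text
378 305
t 1.4833 pos [0.4388 0.1193 0.1291] wf [ 0.  -4.1 -0.2] w 0.0855 rotdeg [-0.02  0.17 -0.51] step mm [ -0.3   0.7 -17.2]
[0.0016, -0.0004, 0.0344, -0.001, 0.006, -0.017]
[0.0016, -0.0004, 0.0344, -0.001, 0.006, -0.017]
[0.0016, -0.0004, 0.0344, -0.001, 0.006, -0.017]
[0.0016, -0.0004, 0.0344, -0.001, 0.006, -0.017]
[0.0016, -0.0004, 0.0344, -0.001, 0.006, -0.017]
[0.0016, -0.0004, 0.0344, -0.001, 0.006, -0.017]
```

View pics/s1.png

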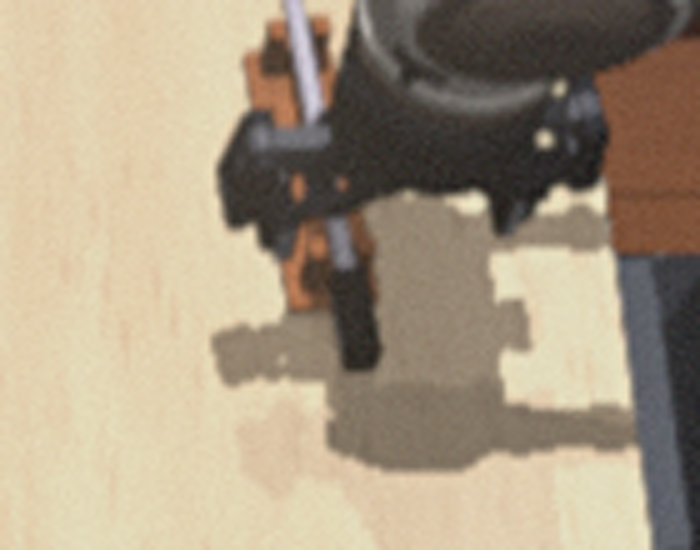

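The crop shows the fingers straddling the grip. The rod-to-grip junction is at crop (345,265), and the grip's end is at about (362,368).

arm_command(
  moves=[
    [0, 0, 0, 0, 0, 0, 0],
    [0, 0, 0, 0, 0, 0, 0],
    [0, 0, 0.03, 0, 0, 0, 0],
    [0, 0, 0.05, 0, 0, 0, 0],
    [0, 0, 0.04, 0, 0, 0, 0],
    [0, 0, 0.02, 0, 0, 0, 0],
    [0, 0, 0, 0, 0, 0, 0],
    [0, 0, 0, 0, 0, 0, 0],
  ],
)

```text
time_s: 2.15
tool_pos: [0.4366, 0.1251, 0.0607]
tool_rot: [[-0.115, 0.993, -0.001], [0.993, 0.115, 0.0], [0.0, -0.0, -1.0]]
wrist_force: [-0.3, -0.6, 0.5]
gripper_width: 0.0853
grasp_force: 0.0
```

```bash
python3 - <<'E'
from h import *
print(onplane('scene',308+345/5,245+265/5,.056),onplane('scene',308+362/5,245+345/5,.056),onplane('scene',308+362/5,245+368/5,.034))
E
python3 plan.py .437 .1237 .026 6.5 4
```

```text
[0.44006053 0.1072238  0.056     ] [0.43524626 0.14472122 0.056     ] [0.43249513 0.14755986 0.034     ]
t 2.15 pos [0.4366 0.1251 0.0607] wf [-0.3 -0.6  0.5] w 0.0853 rotdeg [-0.03 -0.01  0.1 ] step mm [ 0.1 -0.4 -8.7]
[-0.0007, 0.0001, 0.0174, -0.001, -0.0, 0.005]
[-0.0007, 0.0001, 0.0174, -0.001, -0.0, 0.005]
[-0.0007, 0.0001, 0.0174, -0.001, -0.0, 0.005]
[-0.0007, 0.0001, 0.0174, -0.001, -0.0, 0.005]
```

arm_command(
  moves=[
    [0, 0, 0.0174, 0, 0, 0, 0],
    [0, 0, 0.0174, 0, 0, 0, 0],
    [0, 0, 0.0174, 0, 0, 0, 0],
    [0, 0, 0.0174, 0, 0, 0, 0],
    [0, 0, 0, 0, 0, 0, 0],
    [0, 0, 0, 0, 0, 0, 0],
    [0, 0, 0, 0, 0, 0, 0.5],
    [0, 0, 0, 0, 0, 0, 0.8],
  ],
  force=60,
)

```text
time_s: 2.82
tool_pos: [0.4374, 0.1244, 0.0261]
tool_rot: [[-0.113, 0.994, 0.001], [0.994, 0.113, -0.0], [-0.0, 0.001, -1.0]]
wrist_force: [-0.1, 0.1, 0.9]
gripper_width: 0.0637
grasp_force: 0.0
```

arm_command(
  moves=[
    [0, 0, 0, 0, 0, 0, 1],
    [0, 0, 0, 0, 0, 0, 1],
    [0, 0, 0, 0, 0, 0, 1],
    [0, 0, 0, 0, 0, 0, 1],
    [0, 0, 0, 0, 0, 0, 1],
    [0, 0, 0, 0, 0, 0, 1],
    [0, 0, 0, 0, 0, 0, 1],
    [0, 0, 0, 0, 0, 0, 1],
  ],
  force=60,
)

```text
time_s: 3.48
tool_pos: [0.4372, 0.1244, 0.0259]
tool_rot: [[-0.113, 0.994, 0.0], [0.994, 0.113, -0.0], [-0.0, 0.0, -1.0]]
wrist_force: [0.1, -0.5, 2.2]
gripper_width: 0.015
grasp_force: 59.9
```

arm_command(
  moves=[
    [0, 0, -0.006, 0, 0, 0, 1],
    [0, 0, -0.014, 0, 0, 0, 1],
    [0, 0, -0.02, 0, 0, 0, 1],
    [0, 0, -0.02, 0, 0, 0, 1],
    [0, 0, -0.01, 0, 0, 0, 1],
    [0, 0, 0, 0, 0, 0, 1],
    [0, 0, 0, 0, 0, 0, 1],
    [0, 0, 0, 0, 0, 0, 1],
  ],
)

```text
time_s: 4.15
tool_pos: [0.4366, 0.1244, 0.0605]
tool_rot: [[-0.113, 0.994, -0.001], [0.994, 0.113, -0.0], [0.0, -0.001, -1.0]]
wrist_force: [0.0, 0.8, -0.7]
gripper_width: 0.015
grasp_force: 59.6
```

```bash
python3 plan.py .5865 .115 .061 3.28 10
```

```text
t 4.15 pos [0.4366 0.1244 0.0605] wf [ 0.   0.8 -0.7] w 0.015 rotdeg [-0.03 -0.    3.23] step mm [15.  -0.9  0. ]
[-0.0053, 0.0296, -0.0001, -0.001, -0.0, 0.065]
[-0.0051, 0.0296, -0.0001, -0.001, -0.0, 0.065]
[-0.0049, 0.0296, -0.0001, -0.001, -0.0, 0.065]
[-0.0048, 0.0297, -0.0001, -0.001, -0.0, 0.065]
[-0.0046, 0.0297, -0.0001, -0.001, -0.0, 0.065]
[-0.0044, 0.0297, -0.0001, -0.001, -0.0, 0.065]
[-0.0043, 0.0297, -0.0001, -0.001, -0.0, 0.065]
[-0.0041, 0.0298, -0.0001, -0.001, -0.0, 0.065]
[-0.0039, 0.0298, -0.0001, -0.001, -0.0, 0.065]
[-0.0038, 0.0298, -0.0001, -0.001, -0.0, 0.065]
```

arm_command(
  moves=[
    [-0.003, 0.02, 0, 0, 0, 0.05, 1],
    [-0.0055, 0.035, 0, 0, 0, 0.08, 1],
    [-0.006, 0.037, 0, 0, 0, 0.08, 1],
    [-0.006, 0.037, 0, 0, 0, 0.08, 1],
    [-0.006, 0.037, 0, 0, 0, 0.08, 1],
    [-0.006, 0.037, 0, 0, 0, 0.08, 1],
    [-0.006, 0.037, 0, 0, 0, 0.08, 1],
    [-0.0035, 0.035, 0, 0, 0, 0.08, 1],
  ],
)

```text
time_s: 4.82
tool_pos: [0.5761, 0.1156, 0.0597]
tool_rot: [[-0.06, 0.998, -0.002], [0.998, 0.06, -0.0], [0.0, -0.002, -1.0]]
wrist_force: [0.6, 0.5, -0.5]
gripper_width: 0.0153
grasp_force: 59.6
```

arm_command(
  moves=[
    [-0.002, 0.02, 0, 0, 0, 0.036, 1],
    [0, 0, 0.01, 0, 0, 0, 1],
    [0, 0, 0.014, 0, 0, 0, 1],
    [0, 0, 0.01, 0, 0, 0, 1],
    [0, 0, 0.005, 0, 0, 0, 1],
    [0, 0, 0, 0, 0, 0, 1],
    [0, 0, 0, 0, 0, 0, 1],
    [0, 0, 0, 0, 0, 0, 1],
  ],
)

```text
time_s: 5.48
tool_pos: [0.5857, 0.1155, 0.0414]
tool_rot: [[-0.057, 0.998, 0.0], [0.998, 0.057, -0.0], [-0.0, 0.0, -1.0]]
wrist_force: [-0.6, -0.1, -0.7]
gripper_width: 0.0154
grasp_force: 59.6
```

```bash
cat > ax.py <<'E'
from h import *
n=np.array([0.59992131,-0.13128007]);R=np.array([[.9984,-.0572],[.0572,.9984]])
p,d=grab('top');P=cloud('top',d);Z=P[...,2];L=(P[...,:2]-n)@R
for y0,y1 in((.028,.045),(-.045,-.028)):
    m=(Z>.084)&(Z<.094)&(abs(L[...,0])<.045)&(L[...,1]>y0)&(L[...,1]<y1); print('upright',m.sum(),np.percentile(L[m],[2,50,98],0).round(4).tolist(),L[m].mean(0))
m=(Z>.05)&(Z<.075)&(abs(L[...,0])<.02)&(L[...,1]>.05)&(L[...,1]<.2); Q=L[m]; z=Z[m]
print(len(Q),'nose y',np.sort(Q[:,1])[:6].round(4))
for a in np.arange(.05,.2,.015):
    k=(Q[:,1]>a)&(Q[:,1]<a+.015)
    if k.sum()>3: print(a.round(3),k.sum(),'x',Q[k,0].mean().round(4),(Q[k,0].min()+Q[k,0].max())/2,'z',z[k].mean().round(4),z[k].max().round(4))
a=cv2.resize(p[205:265,280:420],None,fx=5.6,fy=5.6,interpolation=cv2.INTER_CUBIC); cv2.imwrite('pics/t2.png',a[:,:,::-1])
E
python3 ax.py; python3 plan.py .5865 .115 .041 3.28 1
```

```text
upright 136 [[-0.0278, 0.0306], [0.0007, 0.0363], [0.029, 0.0423]] [0.00060702 0.03639251]
upright 144 [[-0.0284, -0.0414], [0.0002, -0.0356], [0.0286, -0.0296]] [-3.69350876e-05 -3.54309844e-02]
224 nose y [0.0774 0.0775 0.0777 0.0797 0.0798 0.08  ]
0.065 6 x -0.0019 -0.0017525406896677974 z 0.0618 0.0646
0.08 25 x -0.0015 -0.0010372215051987384 z 0.0624 0.0654
0.095 26 x -0.0014 -0.0012453317094116572 z 0.0631 0.0666
0.11 31 x -0.0015 -0.0010333519116653774 z 0.0623 0.0685
0.125 25 x -0.0017 -0.0017526560927459368 z 0.0633 0.0675
0.14 31 x -0.0016 -0.0011515113206996366 z 0.0631 0.0685
0.155 24 x -0.0022 -0.0024437540750597733 z 0.0636 0.0679
0.17 32 x -0.0016 -0.001331591090285121 z 0.0623 0.0671
0.185 24 x -0.0022 -0.002146888752708243 z 0.0626 0.0657
t 5.5333 pos [0.5859 0.1155 0.0416] wf [-0.3  0.8 -0.8] w 0.0151 rotdeg [0.04 0.   0.01] step mm [ 0.6 -0.5 -0.6]
[-0.0011, 0.0011, 0.0012, 0.008, 0.001, 0.002]
```

View pics/t2.png

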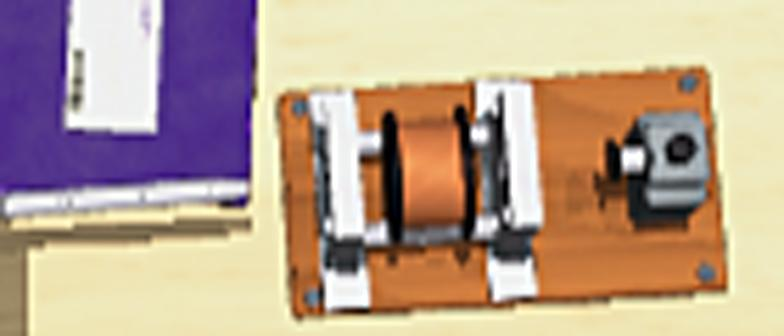

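The rod lies parallel to the bore line, about 1 mm to -x, with its nose about 33 mm short of the upright. I'll shift it, lower it 0.5 mm and approach.

arm_command(
  moves=[
    [-0.004, 0.0024, 0.001, 0, 0, 0, 1],
    [-0.01, 0, 0, 0, 0, 0, 1],
    [-0.014, 0, 0, 0, 0, 0, 1],
    [-0.014, 0, 0, 0, 0, 0, 1],
    [-0.012, 0, 0, 0, 0, 0, 1],
    [-0.004, 0, 0, 0, 0, 0, 1],
    [0, 0, 0, 0, 0, 0, 1],
    [0, 0, 0, 0, 0, 0, 1],
  ],
)

```text
time_s: 6.2
tool_pos: [0.5886, 0.0864, 0.0407]
tool_rot: [[-0.057, 0.998, -0.0], [0.998, 0.057, 0.0], [0.0, -0.0, -1.0]]
wrist_force: [0.0, 0.3, -0.8]
gripper_width: 0.015
grasp_force: 59.6
```

```bash
cat > st.py <<'E'
from h import *
n=np.array([0.59992131,-0.13128007]);R=np.array([[.9984,-.0572],[.0572,.9984]])
s=ctrl.sense(); l=(s['tool_pos'][:2]-n)@R
f=s['wrist_force'];print('t',s['time_s'],'tcp stand x,y mm',(l*1000).round(2),'z',s['tool_pos'][2].round(4),'nose y',((l[1]-.172)*1000).round(1),'F stand',(f[:2]@R).round(1),f[2].round(1),'M',s['moment'].round(2),'g',round(s['grasp_force'],1))
E
python3 st.py; python3 ax.py
```

```text
t 6.2 tcp stand x,y mm [  1.17 217.97] z 0.0407 nose y 46.0 F stand [0.  0.3] -0.8 M [0.01 0.02 0.01] g 59.6
upright 138 [[-0.0278, 0.0305], [0.0008, 0.0364], [0.0293, 0.0422]] [0.00068081 0.03637969]
upright 143 [[-0.0287, -0.0414], [-0.0004, -0.0356], [0.0286, -0.0296]] [-0.00018184 -0.03548627]
273 nose y [0.0515 0.0516 0.0519 0.0519 0.0538 0.054 ]
0.05 24 x 0.0001 -4.040980596848459e-05 z 0.0621 0.0671
0.065 32 x -0.0005 0.00021152530751904685 z 0.0621 0.0679
0.08 24 x -0.0002 -3.073103890824033e-05 z 0.0626 0.0683
0.095 30 x -0.0005 -6.58292420508866e-05 z 0.0618 0.0659
0.11 26 x -0.0006 -0.00037364098026005125 z 0.0624 0.0666
0.125 30 x -0.0004 -0.00022353071054508284 z 0.062 0.0665
0.14 26 x -0.0007 -0.0005583977272970474 z 0.0617 0.0668
0.155 28 x -0.0007 -0.00032518062526326087 z 0.062 0.0677
0.17 28 x -0.001 -0.0008439179079965235 z 0.0629 0.0673
0.185 25 x -0.002 -0.002186394888607255 z 0.0619 0.0694
```

arm_command(
  moves=[
    [-0.003, 0, 0, 0, 0, 0, 1],
    [-0.003, 0, 0, 0, 0, 0, 1],
    [-0.003, 0, 0, 0, 0, 0, 1],
    [-0.003, 0, 0, 0, 0, 0, 1],
    [-0.002, 0, 0, 0, 0, 0, 1],
    [0, 0, 0, 0, 0, 0, 1],
    [0, 0, 0, 0, 0, 0, 1],
    [0, 0, 0, 0, 0, 0, 1],
  ],
)

```text
time_s: 6.92
tool_pos: [0.5891, 0.0796, 0.0407]
tool_rot: [[-0.057, 0.998, -0.0], [0.998, 0.057, 0.0], [0.0, -0.0, -1.0]]
wrist_force: [0.9, -0.1, -1.5]
gripper_width: 0.0149
grasp_force: 59.6
```

```bash
python3 st.py
```

```text
t 6.9167 tcp stand x,y mm [  1.21 211.18] z 0.0407 nose y 39.2 F stand [ 0.9 -0.1] -1.5 M [0.01 0.01 0.01] g 59.6
```

arm_command(
  moves=[
    [-0.003, 0, 0, 0, 0, 0, 1],
    [-0.003, 0, 0, 0, 0, 0, 1],
    [-0.003, 0, 0, 0, 0, 0, 1],
    [-0.003, 0, 0, 0, 0, 0, 1],
    [-0.002, 0, 0, 0, 0, 0, 1],
    [0, 0, 0, 0, 0, 0, 1],
    [0, 0, 0, 0, 0, 0, 1],
    [0, 0, 0, 0, 0, 0, 1],
  ],
)

```text
time_s: 7.58
tool_pos: [0.5894, 0.0726, 0.0407]
tool_rot: [[-0.057, 0.998, 0.0], [0.998, 0.057, 0.0], [0.0, 0.0, -1.0]]
wrist_force: [-0.2, -0.1, -0.6]
gripper_width: 0.0151
grasp_force: 59.6
```

```bash
python3 st.py
```

```text
t 7.5833 tcp stand x,y mm [  1.21 204.19] z 0.0407 nose y 32.2 F stand [-0.2 -0.1] -0.6 M [ 0.08 -0.02  0.  ] g 59.6
```

arm_command(
  moves=[
    [-0.004, 0, 0, 0, 0, 0, 1],
    [-0.004, 0, 0, 0, 0, 0, 1],
    [-0.004, 0, 0, 0, 0, 0, 1],
    [-0.004, 0, 0, 0, 0, 0, 1],
    [-0.004, 0, 0, 0, 0, 0, 1],
    [-0.003, 0, 0, 0, 0, 0, 1],
    [0, 0, 0, 0, 0, 0, 1],
    [0, 0, 0, 0, 0, 0, 1],
  ],
)

```text
time_s: 8.25
tool_pos: [0.5901, 0.061, 0.0407]
tool_rot: [[-0.057, 0.998, -0.0], [0.998, 0.057, 0.0], [0.0, 0.0, -1.0]]
wrist_force: [-0.1, -0.2, -0.6]
gripper_width: 0.0153
grasp_force: 59.6
```

```bash
python3 st.py
```

```text
t 8.25 tcp stand x,y mm [  1.21 192.58] z 0.0407 nose y 20.6 F stand [-0.1 -0.2] -0.6 M [0.03 0.01 0.  ] g 59.6
```

arm_command(
  moves=[
    [-0.004, 0, 0, 0, 0, 0, 1],
    [-0.004, 0, 0, 0, 0, 0, 1],
    [-0.004, 0, 0, 0, 0, 0, 1],
    [-0.004, 0, 0, 0, 0, 0, 1],
    [-0.004, 0, 0, 0, 0, 0, 1],
    [-0.003, 0, 0, 0, 0, 0, 1],
    [0, 0, 0, 0, 0, 0, 1],
    [0, 0, 0, 0, 0, 0, 1],
  ],
)

```text
time_s: 8.92
tool_pos: [0.5908, 0.0495, 0.0407]
tool_rot: [[-0.057, 0.998, -0.0], [0.998, 0.057, 0.0], [0.0, -0.0, -1.0]]
wrist_force: [0.2, 0.3, -1.2]
gripper_width: 0.0152
grasp_force: 59.6
```

```bash
python3 st.py
```

```text
t 8.9167 tcp stand x,y mm [  1.2  181.06] z 0.0407 nose y 9.1 F stand [0.2 0.3] -1.2 M [ 0.03 -0.    0.  ] g 59.6
```

arm_command(
  moves=[
    [-0.004, 0, 0, 0, 0, 0, 1],
    [-0.005, 0, 0, 0, 0, 0, 1],
    [-0.005, 0, 0, 0, 0, 0, 1],
    [-0.005, 0, 0, 0, 0, 0, 1],
    [-0.005, 0, 0, 0, 0, 0, 1],
    [-0.004, 0, 0, 0, 0, 0, 1],
    [0, 0, 0, 0, 0, 0, 1],
    [0, 0, 0, 0, 0, 0, 1],
  ],
)

```text
time_s: 9.58
tool_pos: [0.5916, 0.0354, 0.0406]
tool_rot: [[-0.057, 0.998, -0.0], [0.998, 0.057, -0.0], [-0.0, -0.0, -1.0]]
wrist_force: [-0.2, -0.2, -1.1]
gripper_width: 0.0154
grasp_force: 59.5
```

```bash
python3 st.py
```

```text
t 9.5833 tcp stand x,y mm [  1.19 166.86] z 0.0406 nose y -5.1 F stand [-0.2 -0.2] -1.1 M [ 0.1  -0.04  0.1 ] g 59.5
```

arm_command(
  moves=[
    [-0.005, 0, 0, 0, 0, 0, 1],
    [-0.006, 0, 0, 0, 0, 0, 1],
    [-0.006, 0, 0, 0, 0, 0, 1],
    [-0.006, 0, 0, 0, 0, 0, 1],
    [-0.006, 0, 0, 0, 0, 0, 1],
    [-0.005, 0, 0, 0, 0, 0, 1],
    [0, 0, 0, 0, 0, 0, 1],
    [0, 0, 0, 0, 0, 0, 1],
  ],
)

```text
time_s: 10.25
tool_pos: [0.5926, 0.0182, 0.0407]
tool_rot: [[-0.057, 0.998, 0.0], [0.998, 0.057, -0.0], [-0.0, 0.0, -1.0]]
wrist_force: [0.3, -0.9, -2.0]
gripper_width: 0.0149
grasp_force: 59.4
```

```bash
python3 st.py
```

```text
t 10.25 tcp stand x,y mm [  1.24 149.69] z 0.0407 nose y -22.3 F stand [ 0.3 -0.9] -2.0 M [ 0.12 -0.05  0.06] g 59.4
```

arm_command(
  moves=[
    [-0.003, 0, 0, 0, 0, 0, 1],
    [-0.003, 0, 0, 0, 0, 0, 1],
    [-0.003, 0, 0, 0, 0, 0, 1],
    [-0.003, 0, 0, 0, 0, 0, 1],
    [-0.003, 0, 0, 0, 0, 0, 1],
    [-0.003, 0, 0, 0, 0, 0, 1],
    [0, 0, 0, 0, 0, 0, 1],
    [0, 0, 0, 0, 0, 0, 1],
  ],
)

```text
time_s: 10.92
tool_pos: [0.5931, 0.0094, 0.0407]
tool_rot: [[-0.057, 0.998, 0.0], [0.998, 0.057, -0.0], [-0.0, 0.0, -1.0]]
wrist_force: [0.4, -0.7, -2.2]
gripper_width: 0.0153
grasp_force: 59.4
```

```bash
python3 st.py
```

```text
t 10.9167 tcp stand x,y mm [  1.24 140.85] z 0.0407 nose y -31.1 F stand [ 0.4 -0.7] -2.2 M [ 0.09 -0.08  0.  ] g 59.4
```

arm_command(
  moves=[
    [-0.003, 0, 0, 0, 0, 0, 1],
    [-0.003, 0, 0, 0, 0, 0, 1],
    [-0.003, 0, 0, 0, 0, 0, 1],
    [-0.003, 0, 0, 0, 0, 0, 1],
    [-0.003, 0, 0, 0, 0, 0, 1],
    [-0.003, 0, 0, 0, 0, 0, 1],
    [0, 0, 0, 0, 0, 0, 1],
    [0, 0, 0, 0, 0, 0, 1],
  ],
)

```text
time_s: 11.58
tool_pos: [0.5936, 0.0004, 0.0407]
tool_rot: [[-0.057, 0.998, 0.0], [0.998, 0.057, -0.0], [-0.0, 0.0, -1.0]]
wrist_force: [0.9, -1.0, -1.8]
gripper_width: 0.0151
grasp_force: 59.4
```

```bash
python3 st.py
```

```text
t 11.5833 tcp stand x,y mm [  1.24 131.78] z 0.0407 nose y -40.2 F stand [ 0.8 -1. ] -1.8 M [ 0.09 -0.03 -0.02] g 59.4
```

arm_command(
  moves=[
    [-0.004, 0, 0, 0, 0, 0, 1],
    [-0.005, 0, 0, 0, 0, 0, 1],
    [-0.005, 0, 0, 0, 0, 0, 1],
    [-0.005, 0, 0, 0, 0, 0, 1],
    [-0.005, 0, 0, 0, 0, 0, 1],
    [-0.004, 0, 0, 0, 0, 0, 1],
    [0, 0, 0, 0, 0, 0, 1],
    [0, 0, 0, 0, 0, 0, 1],
  ],
)

```text
time_s: 12.25
tool_pos: [0.5944, -0.0137, 0.0407]
tool_rot: [[-0.057, 0.998, 0.0], [0.998, 0.057, -0.001], [-0.001, 0.0, -1.0]]
wrist_force: [0.9, -0.9, -1.7]
gripper_width: 0.0152
grasp_force: 59.4
```

```bash
python3 st.py; python3 - <<'E'
from h import *
p,d=grab('top')
a=cv2.resize(p[215:260,325:415],None,fx=8,fy=8,interpolation=cv2.INTER_CUBIC); cv2.imwrite('pics/t3.png',a[:,:,::-1])
n=np.array([0.59992131,-0.13128007]);R=np.array([[.9984,-.0572],[.0572,.9984]])
P=cloud('top',d);L=(P[...,:2]-n)@R;Z=P[...,2]
m=(Z>.04)&(Z<.075)&(abs(L[...,0])<.03)&(L[...,1]<-.045)&(L[...,1]>-.1)
Q=L[m];o=np.argsort(-Q[:,1])[:50]
for i in o: print((Q[i]*1000).round(1),(Z[m][i]*1000).round(0),end=' ')
E
```

```text
t 12.25 tcp stand x,y mm [  1.23 117.7 ] z 0.0407 nose y -54.3 F stand [ 0.9 -1. ] -1.7 M [ 0.05 -0.06  0.03] g 59.4
[ -3.6 -45.7] 62.0 [  1.  -46.1] 62.0 [ -1.  -46.1] 60.0 [  3.7 -46.5] 60.0 [ -2.  -47.9] 65.0 [  0.7 -48.3] 63.0 [ -3.4 -48.3] 59.0 [  4.  -49.2] 58.0 [  0.9 -50.9] 61.0 [ -1.1 -50.9] 59.0 [  3.3 -51.1] 61.0 [  0.8 -53.3] 60.0 [ -1.2 -53.3] 59.0 [ -0.6 -74.2] 60.0 [ -4.5 -74.5] 55.0 [ -2.3 -74.5] 56.0 [  6.5 -74.8] 60.0 [  4.5 -74.9] 58.0 [ -6.6 -75. ] 67.0 [ -4.5 -75. ] 68.0 [  2.7 -75.2] 55.0 [ -8.2 -75.5] 62.0 [  2.3 -75.5] 70.0 [ -1.7 -75.7] 65.0 [  0.7 -75.9] 66.0 [  5.1 -76.1] 67.0 [  7.9 -76.7] 65.0 [ -5. -77.] 70.0 [ -0.3 -77.5] 70.0 [ -6.6 -77.5] 66.0 [ -2.2 -77.7] 67.0 [  2.3 -77.9] 69.0 [  4.4 -78. ] 70.0 [ -7.8 -78.3] 59.0 [  0.3 -80.5] 65.0 [ -3.8 -80.6] 62.0 [ -1.6 -80.7] 63.0 [  3.3 -81.3] 62.0 [ -4.  -82.9] 62.0 [ -1.8 -83. ] 63.0 [  2.8 -83.3] 64.0 [  1.2 -83.8] 60.0 [ -0.2 -85. ] 66.0 [ -3.8 -85.5] 60.0 [ -1.6 -85.6] 61.0 [  2.7 -85.7] 63.0 [ -2.5 -87.2] 66.0 [ -4.5 -87.3] 63.0 [  2.3 -87.8] 65.0 [  0.6 -88.2] 61.0
```

View pics/t3.png

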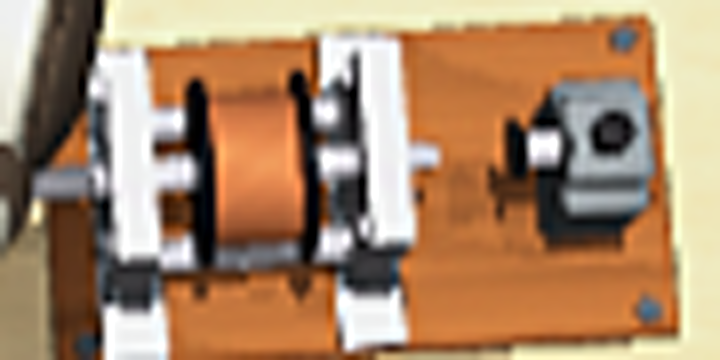

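The nose has come out of the far upright at crop (437,156), and the plunger disc is at (514,147), which puts its face at about y −75 mm. I'll move closer, then feel for it.

arm_command(
  moves=[
    [-0.004, 0, 0, 0, 0, 0, 1],
    [-0.005, 0, 0, 0, 0, 0, 1],
    [-0.005, 0, 0, 0, 0, 0, 1],
    [-0.005, 0, 0, 0, 0, 0, 1],
    [-0.005, 0, 0, 0, 0, 0, 1],
    [-0.004, 0, 0, 0, 0, 0, 1],
    [0, 0, 0, 0, 0, 0, 1],
    [0, 0, 0, 0, 0, 0, 1],
  ],
)

```text
time_s: 12.97
tool_pos: [0.5953, -0.0277, 0.0408]
tool_rot: [[-0.057, 0.998, 0.0], [0.998, 0.057, -0.001], [-0.001, 0.0, -1.0]]
wrist_force: [0.7, -0.5, -1.6]
gripper_width: 0.0151
grasp_force: 59.4
```

```bash
python3 st.py
```

```text
t 12.9667 tcp stand x,y mm [  1.27 103.71] z 0.0408 nose y -68.3 F stand [ 0.7 -0.5] -1.6 M [ 0.02 -0.06  0.04] g 59.4
```

arm_command(
  moves=[
    [-0.002, 0, 0, 0, 0, 0, 1],
    [-0.002, 0, 0, 0, 0, 0, 1],
    [-0.002, 0, 0, 0, 0, 0, 1],
    [-0.002, 0, 0, 0, 0, 0, 1],
    [0, 0, 0, 0, 0, 0, 1],
    [0, 0, 0, 0, 0, 0, 1],
    [0, 0, 0, 0, 0, 0, 1],
    [0, 0, 0, 0, 0, 0, 1],
  ],
)

```text
time_s: 13.63
tool_pos: [0.5954, -0.0313, 0.0407]
tool_rot: [[-0.057, 0.998, 0.0], [0.998, 0.057, -0.0], [-0.0, -0.0, -1.0]]
wrist_force: [0.1, 0.1, -1.2]
gripper_width: 0.0151
grasp_force: 59.4
```

arm_command(
  moves=[
    [-0.002, 0, 0, 0, 0, 0, 1],
    [-0.001, 0, 0, 0, 0, 0, 1],
    [0, 0, 0, 0, 0, 0, 1],
    [0, 0, 0, 0, 0, 0, 1],
    [0, 0, 0, 0, 0, 0, 1],
    [0, 0, 0, 0, 0, 0, 1],
    [0, 0, 0, 0, 0, 0, 1],
    [0, 0, 0, 0, 0, 0, 1],
  ],
)

```text
time_s: 14.3
tool_pos: [0.5955, -0.0327, 0.0407]
tool_rot: [[-0.057, 0.998, -0.0], [0.998, 0.057, -0.0], [-0.0, -0.0, -1.0]]
wrist_force: [-0.5, 0.9, -1.3]
gripper_width: 0.0152
grasp_force: 59.4
```

```bash
python3 st.py
```

```text
t 14.3 tcp stand x,y mm [ 1.2  98.66] z 0.0407 nose y -73.3 F stand [-0.4  0.9] -1.3 M [0.19 0.01 0.07] g 59.4
```

arm_command(
  moves=[
    [-0.001, 0, 0, 0, 0, 0, 1],
    [-0.001, 0, 0, 0, 0, 0, 1],
    [0, 0, 0, 0, 0, 0, 1],
    [0, 0, 0, 0, 0, 0, 1],
    [0, 0, 0, 0, 0, 0, 1],
    [0, 0, 0, 0, 0, 0, 1],
    [0, 0, 0, 0, 0, 0, 1],
    [0, 0, 0, 0, 0, 0, 1],
  ],
)

```text
time_s: 14.97
tool_pos: [0.5956, -0.0337, 0.0407]
tool_rot: [[-0.057, 0.998, 0.0], [0.998, 0.057, -0.0], [-0.0, -0.0, -1.0]]
wrist_force: [0.5, -1.1, -1.8]
gripper_width: 0.0153
grasp_force: 59.4
```

arm_command(
  moves=[
    [-0.001, 0, 0, 0, 0, 0, 1],
    [-0.001, 0, 0, 0, 0, 0, 1],
    [0, 0, 0, 0, 0, 0, 1],
    [0, 0, 0, 0, 0, 0, 1],
    [0, 0, 0, 0, 0, 0, 1],
    [0, 0, 0, 0, 0, 0, 1],
    [0, 0, 0, 0, 0, 0, 1],
    [0, 0, 0, 0, 0, 0, 1],
  ],
)

```text
time_s: 15.63
tool_pos: [0.5956, -0.0347, 0.0407]
tool_rot: [[-0.057, 0.998, 0.0], [0.998, 0.057, -0.0], [-0.0, 0.0, -1.0]]
wrist_force: [1.0, -0.4, -1.2]
gripper_width: 0.015
grasp_force: 59.4
```

Nose is at about −75.3 nominal, with no contact yet.

arm_command(
  moves=[
    [-0.001, 0, 0, 0, 0, 0, 1],
    [-0.001, 0, 0, 0, 0, 0, 1],
    [0, 0, 0, 0, 0, 0, 1],
    [0, 0, 0, 0, 0, 0, 1],
    [0, 0, 0, 0, 0, 0, 1],
    [0, 0, 0, 0, 0, 0, 1],
    [0, 0, 0, 0, 0, 0, 1],
    [0, 0, 0, 0, 0, 0, 1],
  ],
)

```text
time_s: 16.3
tool_pos: [0.5955, -0.0348, 0.0406]
tool_rot: [[-0.057, 0.998, -0.0], [0.998, 0.057, 0.001], [0.001, -0.0, -1.0]]
wrist_force: [1.3, 4.2, -1.8]
gripper_width: 0.0153
grasp_force: 59.5
```

arm_command(
  moves=[
    [-0.001, 0, 0, 0, 0, 0, 1],
    [-0.001, 0, 0, 0, 0, 0, 1],
    [0, 0, 0, 0, 0, 0, 1],
    [0, 0, 0, 0, 0, 0, 1],
    [0, 0, 0, 0, 0, 0, 1],
    [0, 0, 0, 0, 0, 0, 1],
    [0, 0, 0, 0, 0, 0, 1],
    [0, 0, 0, 0, 0, 0, 1],
  ],
)

```text
time_s: 16.97
tool_pos: [0.5955, -0.0353, 0.0406]
tool_rot: [[-0.057, 0.998, -0.001], [0.998, 0.057, 0.002], [0.002, -0.0, -1.0]]
wrist_force: [0.5, 7.3, -0.8]
gripper_width: 0.0154
grasp_force: 59.5
```

Contact was at TCP y ≈ −0.0348, and the plunger is now yielding at about 7 N. The target is TCP y ≈ −0.0399.

arm_command(
  moves=[
    [-0.001, 0, 0, 0, 0, 0, 1],
    [-0.001, 0, 0, 0, 0, 0, 1],
    [-0.001, 0, 0, 0, 0, 0, 1],
    [-0.001, 0, 0, 0, 0, 0, 1],
    [-0.001, 0, 0, 0, 0, 0, 1],
    [-0.001, 0, 0, 0, 0, 0, 1],
    [0, 0, 0, 0, 0, 0, 1],
    [0, 0, 0, 0, 0, 0, 1],
  ],
)

```text
time_s: 17.63
tool_pos: [0.5956, -0.0382, 0.0405]
tool_rot: [[-0.057, 0.998, -0.001], [0.998, 0.057, 0.002], [0.002, -0.001, -1.0]]
wrist_force: [0.5, 7.8, -0.8]
gripper_width: 0.0149
grasp_force: 59.5
```

arm_command(
  moves=[
    [-0.001, 0, 0, 0, 0, 0, 1],
    [-0.001, 0, 0, 0, 0, 0, 1],
    [0, 0, 0, 0, 0, 0, 1],
    [0, 0, 0, 0, 0, 0, 1],
    [0, 0, 0, 0, 0, 0, 1],
    [0, 0, 0, 0, 0, 0, 1],
    [0, 0, 0, 0, 0, 0, 1],
    [0, 0, 0, 0, 0, 0, 1],
  ],
)

```text
time_s: 18.3
tool_pos: [0.5957, -0.0392, 0.0405]
tool_rot: [[-0.057, 0.998, -0.001], [0.998, 0.057, 0.002], [0.002, -0.001, -1.0]]
wrist_force: [0.1, 6.9, -0.9]
gripper_width: 0.015
grasp_force: 59.5
```

```bash
python3 st.py
```

```text
t 18.3 tcp stand x,y mm [ 1.01 92.22] z 0.0405 nose y -79.8 F stand [0.5 6.8] -0.9 M [ 1.16 -0.08  0.02] g 59.5
```

arm_command(
  moves=[
    [-0.0008, 0, 0, 0, 0, 0, 1],
    [-0.0006, 0, 0, 0, 0, 0, 1],
    [0, 0, 0, 0, 0, 0, 1],
    [0, 0, 0, 0, 0, 0, 1],
    [0, 0, 0, 0, 0, 0, 1],
    [0, 0, 0, 0, 0, 0, 1],
    [0, 0, 0, 0, 0, 0, 1],
    [0, 0, 0, 0, 0, 0, 1],
  ],
)

```text
time_s: 18.97
tool_pos: [0.5957, -0.0398, 0.0405]
tool_rot: [[-0.058, 0.998, -0.001], [0.998, 0.058, 0.002], [0.002, -0.001, -1.0]]
wrist_force: [0.4, 7.8, -0.5]
gripper_width: 0.0153
grasp_force: 59.5
```

arm_command(
  moves=[
    [0.0008, 0, 0, 0, 0, 0, 1],
    [0.0008, 0, 0, 0, 0, 0, 1],
    [0.0008, 0, 0, 0, 0, 0, 1],
    [0, 0, 0.001, 0, 0, 0, 1],
    [0, 0, 0.001, 0, 0, 0, 1],
    [0, 0, 0, 0, 0, 0, 1],
    [0, 0, 0, 0, 0, 0, 1],
    [0, 0, 0, 0, 0, 0, 1],
  ],
)

```text
time_s: 19.63
tool_pos: [0.596, -0.0398, 0.0399]
tool_rot: [[-0.057, 0.998, 0.0], [0.998, 0.057, 0.001], [0.001, 0.0, -1.0]]
wrist_force: [0.8, 5.7, 0.1]
gripper_width: 0.0151
grasp_force: 59.8
```

```bash
python3 st.py
```

```text
t 19.6333 tcp stand x,y mm [ 1.34 91.54] z 0.0399 nose y -80.5 F stand [1.1 5.7] 0.1 M [ 0.76  0.04 -0.03] g 59.8
```

arm_command(
  moves=[
    [0.0008, 0, 0, 0, 0, 0, 1],
    [0.0008, 0, 0, 0, 0, 0, 1],
    [0, 0, 0, 0, 0, 0, 1],
    [0, 0, 0, 0, 0, 0, 1],
    [0, 0, 0, 0, 0, 0, 1],
    [0, 0, 0, 0, 0, 0, 1],
    [0, 0, 0, 0, 0, 0, 1],
    [0, 0, 0, 0, 0, 0, 1],
  ],
)

```text
time_s: 20.3
tool_pos: [0.596, -0.0397, 0.0399]
tool_rot: [[-0.057, 0.998, 0.0], [0.998, 0.057, -0.0], [-0.0, 0.0, -1.0]]
wrist_force: [-0.1, 2.2, 0.8]
gripper_width: 0.015
grasp_force: 59.7
```

```bash
python3 st.py
```

```text
t 20.3 tcp stand x,y mm [ 1.37 91.68] z 0.0399 nose y -80.3 F stand [0.  2.2] 0.8 M [0.2  0.   0.03] g 59.7
```

arm_command(
  moves=[
    [0, 0, 0, 0, 0, 0, 1],
    [0, 0, 0, 0, 0, 0, 1],
    [0, 0, 0, 0, 0, 0, 0.75],
    [0, 0, 0, 0, 0, 0, 0.65],
    [0, 0, 0, 0, 0, 0, 0.5],
    [0, 0, 0, 0, 0, 0, 0.4],
    [0, 0, 0, 0, 0, 0, 0.4],
    [0, 0, 0, 0, 0, 0, 0.4],
  ],
  force=20,
)

```text
time_s: 20.97
tool_pos: [0.5959, -0.0395, 0.0397]
tool_rot: [[-0.057, 0.998, 0.0], [0.998, 0.057, -0.0], [-0.0, 0.0, -1.0]]
wrist_force: [-0.2, 1.1, 0.2]
gripper_width: 0.0514
grasp_force: 0.0
```

```bash
python3 st.py
```

```text
t 20.9667 tcp stand x,y mm [ 1.23 91.9 ] z 0.0397 nose y -80.1 F stand [-0.1  1.2] 0.2 M [ 0.02 -0.02 -0.02] g 0.0
```

Released. Now I'll lift straight up, then back away so the view is clear.

arm_command(
  moves=[
    [0, 0, -0.01, 0, 0, 0, 0.4],
    [0, 0, -0.03, 0, 0, 0, 0.4],
    [0, 0, -0.05, 0, 0, 0, 0.4],
    [0, 0, -0.06, 0, 0, 0, 0.4],
    [0, 0, -0.06, 0, 0, 0, 0.4],
    [0, 0, -0.05, 0, 0, 0, 0.4],
    [0, 0, -0.03, 0, 0, 0, 0.4],
    [0, 0, 0, 0, 0, 0, 0.4],
  ],
)

```text
time_s: 21.63
tool_pos: [0.5985, -0.0401, 0.19]
tool_rot: [[-0.057, 0.998, 0.009], [0.998, 0.057, -0.002], [-0.003, 0.008, -1.0]]
wrist_force: [1.0, -0.1, 0.7]
gripper_width: 0.0511
grasp_force: 0.0
```

arm_command(
  moves=[
    [0.03, 0, 0, 0, 0, 0, 0.4],
    [0.06, -0.02, 0, 0, 0, 0, 0.4],
    [0.06, -0.03, 0, 0, 0, 0, 0.4],
    [0.06, -0.03, 0, 0, 0, 0, 0.4],
    [0.06, -0.02, 0, 0, 0, 0, 0.4],
    [0.03, 0, 0, 0, 0, 0, 0.4],
    [0, 0, 0, 0, 0, 0, 0.4],
    [0, 0, 0, 0, 0, 0, 0.4],
  ],
)

```text
time_s: 22.3
tool_pos: [0.536, 0.1086, 0.183]
tool_rot: [[-0.059, 0.998, -0.003], [0.998, 0.059, -0.0], [0.0, -0.003, -1.0]]
wrist_force: [-0.3, -0.7, -0.0]
gripper_width: 0.0514
grasp_force: 0.0
```

```bash
python3 - <<'E'
from h import *
p,d=grab('top')
a=cv2.resize(p[215:260,300:415],None,fx=6.9,fy=6.9,interpolation=cv2.INTER_CUBIC)
q,d2=grab('scene'); b=cv2.resize(q[155:275,250:390],None,fx=2.2,fy=2.2,interpolation=cv2.INTER_CUBIC)
c=np.zeros((a.shape[0]+b.shape[0],a.shape[1],3),np.uint8); c[:a.shape[0]]=a; c[a.shape[0]:,:b.shape[1]]=b
cv2.imwrite('pics/f.png',c[:,:,::-1]); print(c.shape)
n=np.array([0.59992131,-0.13128007]);R=np.array([[.9984,-.0572],[.0572,.9984]])
P=cloud('top',d);L=(P[...,:2]-n)@R;Z=P[...,2]
m=(Z>.045)&(Z<.08)&(abs(L[...,0])<.012)&(L[...,1]>.043)&(L[...,1]<.13);Q=L[m]
print(Q[:,1].max(),Z[m&(L[...,1]>.075)].mean(),Z[m&(L[...,1]<.075)].mean())
m=(Z>.05)&(Z<.071)&(abs(L[...,0])<.012)&(L[...,1]<-.06)&(L[...,1]>-.1);print(np.sort(L[m][:,1])[::-1][:40].round(4))
E
```

```text
(574, 794, 3)
0.11415344038357542 0.06560259774239482 0.0620039419715324
[-0.0601 -0.0606 -0.0619 -0.0622 -0.0623 -0.0624 -0.0627 -0.0642 -0.0645
 -0.0647 -0.0648 -0.0653 -0.0665 -0.0667 -0.0668 -0.0672 -0.0675 -0.0687
 -0.0691 -0.0694 -0.07   -0.0711 -0.0717 -0.0719 -0.0722 -0.0735 -0.0742
 -0.0743 -0.0763 -0.0766 -0.0766 -0.0786 -0.0789 -0.0796 -0.0797 -0.0798
 -0.0799 -0.0799 -0.0799 -0.0801]
```

View pics/f.png

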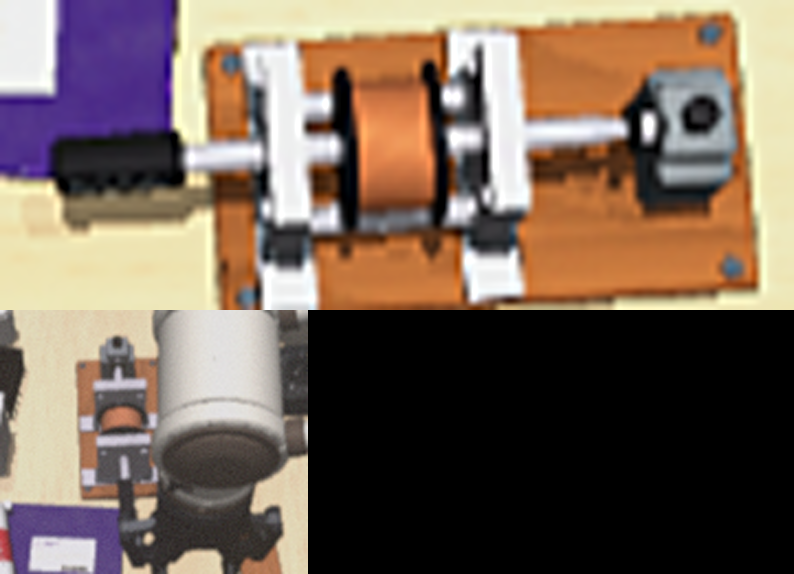

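The spindle lies level through both uprights and the reel, with its nose at (625,128) against the plunger disc. The disc's face has moved from about −75 to −80 mm, and the hand is clear.

```bash
python3 -c "
from station import order
print(order.finish_job())"
```

```text
the job is handed in; nothing more can be done
None
```

The spindle is lying through both uprights and the reel with the drag plunger pushed in by about 5 mm, the gripper is released and clear, and the job is handed in.

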